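# Set out the tray for re-casing a watch

## Task

Set out the tray for re-casing the black watch: lay the black-handled case opener lengthwise in the long trough, the round black-dialled watch case, dial up, in the wide shallow round nest, the brass movement, spiral side up as it lies, in the square nest, and stand the amber oil bottle upright inside the high collar. Each thing rests flat on the floor of its own nest, roughly centred; the soft black brush and the gold watch case belong to other work, so leave them where they lie.

Things in the scene. Friction and masses are not known exactly. Their poses are not given: they have to be found in the camera images.
- opener: Case opener: a black turned handle with a light metal tip, lying flat on the bench, 84 mm long (along its y), 18 mm wide and 18 mm high. Origin: middle of its length on its underside; the handle reaches from y = -23 to +42 mm, the thin tip from there to y = -42 mm. Grip across the handle, about 10 mm to +y of the origin.
- black_case: Round watch case with black dial and grey rim, no lugs, 37 mm across and 10 mm high, lying dial up; the part that can be gripped is the lower 8 mm. Origin: centre of its underside, z up.
- movement: Brass clock movement: two rectangular plates on pillars, 32 mm (x) by 28 mm (y), upper plate's top 10 mm high, with a spiral spring on top up to 14 mm. Origin: centre of its underside, z up.
- bottle: Small amber glass bottle with white cap, standing, 31 mm across and 60 mm high. Origin: centre of its underside, z up.
- brush: Look-alike of the opener, to be left alone: soft brush with black handle, white ferrule and brown hair, lying flat, 84 mm long (along its y), 16 mm wide and high. Origin: middle of its underside.
- gold_watch: Look-alike of the watch case, to be left alone: gold watch case with lugs and gold dial, 34 x 25 x 10 mm. Origin: centre of its underside.
- nest_trough: Fixed grey plate 110 (x) x 66 x 4 mm with white walls, in one of four fields of a wooden tray (236 x 148 mm, rim 14 mm high). Origin: centre of its underside, 5 mm above the bench; things stand on its top, 4 mm higher. On it a trough 100 mm long (x), 34 mm wide inside, walls 7 mm high, 4 mm thick; the middle 64 mm of both long sides is open for fingers.
- nest_round: Fixed grey plate 110 (x) x 66 x 4 mm with white walls, in one of four fields of a wooden tray (236 x 148 mm, rim 14 mm high). Origin: centre of its underside, 5 mm above the bench; things stand on its top, 4 mm higher. On it a round nest of 57 mm inner diameter: two curved lips 4 mm thick and only 3 mm high on its +y and -y sides; open towards +x and -x for the fingers.
- nest_square: Fixed grey plate 110 (x) x 66 x 4 mm with white walls, in one of four fields of a wooden tray (236 x 148 mm, rim 14 mm high). Origin: centre of its underside, 5 mm above the bench; things stand on its top, 4 mm higher. On it a nest 52 (x) x 48 mm inside: walls 5 mm high, 4 mm thick along +y and -y, with short returns at the corners; open 38 mm wide towards +x and -x for fingers.
- nest_collar: Fixed grey plate 110 (x) x 66 x 4 mm with white walls, in one of four fields of a wooden tray (236 x 148 mm, rim 14 mm high). Origin: centre of its underside, 5 mm above the bench; things stand on its top, 4 mm higher. On it a closed round collar, 48 mm inner and 56 mm outer diameter, 18 mm high.
Mind the look-alikes: they are no part of the job. What is shaped like the movement but green is not meant.

How it is judged (in metres and radians):
At the end, for the whole second after the job is handed in: Opener in the trough, along it to 0.26 rad; black case in the round nest; movement in the square one; bottle in the collar: each origin within 12 to 14 mm of its plate's centre in x and y, underside on the plate's top, upright to 0.12 rad, at rest. Brush and gold case moved under 30 mm (x of opener in the frame of nest_trough between -0.014 and 0.014 m and y of opener in the frame of nest_trough between -0.012 and 0.012 m and z of opener in the frame of nest_trough between 0.001 and 0.0065 m and angle between each of opener, black_case, movement, bottle's own z axis and vertical below 0.12 rad and linear speed of each of opener, black_case, movement, bottle below 0.02 m/s and angular speed of each of opener, black_case, movement, bottle below 0.2 rad/s and x of black_case in the frame of nest_round between -0.014 and 0.014 m and y of black_case in the frame of nest_round between -0.014 and 0.014 m and z of black_case in the frame of nest_round between 0.001 and 0.0065 m and x of movement in the frame of nest_square between -0.014 and 0.014 m and y of movement in the frame of nest_square between -0.014 and 0.014 m and z of movement in the frame of nest_square between 0.001 and 0.0065 m and x of bottle in the frame of nest_collar between -0.012 and 0.012 m and y of bottle in the frame of nest_collar between -0.012 and 0.012 m and z of bottle in the frame of nest_collar between 0.001 and 0.0065 m and angle between the y axis of opener and the x axis of nest_trough, either way round below 0.26 rad and distance of each of brush, gold_watch from where it was at the start of the episode below 0.03 m); the robot touches nothing.
It fails at once if the brush is moved more than 30 mm (distance of brush from where it was at the start of the episode above 0.03 m).
It fails at once if the gold watch case is moved more than 30 mm (distance of gold_watch from where it was at the start of the episode above 0.03 m).
It also fails if it takes over 96 s, if anything falls off the work surface, if the arm or the gripper's body presses on something with over 40 N, if the wrist force passes 120 N, or if a joint passes its speed limit or range.

## Robot

A 6-joint arm with a two-finger parallel gripper is mounted at the origin on a cart in front of the work surface, level with it; the furniture and walls round the work are solid. World frame = base frame: x ahead of the robot, y to its left, z up, the work surface at z = 0. Lengths are in mm, angles in rad, forces in N, time in s.
With the tool pointing down it reaches from about 275 to 750 mm from the base axis. Payload 10.2 kg.
Tool frame: the origin (TCP) lies at the centre of the arm's flange, where the gripper is bolted on; the fingertips stand 173 mm ahead of it and the grasp point (between the pads) lies 155 mm ahead of it; z points along the fingers, y is the line along which they close (so a half turn about z gives the same grasp; the last joint's range is limited). The gripper opens to 85 mm and grips with 20 to 120 N. Pads are 22 mm wide; open, the fingers measure 114 mm over their backs; the gripper's body (76 mm by 85 mm) begins 54 mm behind the grasp point. The pads swing forward as they close: fully open they stand 13 mm farther back than shut.
Start: joints at [0.995, 0.313, 1.498, -0, 1.331, -0.223], TCP at [181.415, 492.667, 404.694] pointing down, gripper open.
Joint ranges: [-2.94, 2.94], [-0.97, 2.17], [0.19, 2.56], [-1.23, 4.37], [0.02, 3.11], [-2.88, 2.88]. Speed limits (rad/s): [2.39, 2.39, 3.01, 3.14, 3.14, 3.14].

## Interface

Orientations are given as a unit quaternion [w, x, y, z].
In Python, from rig import status, capture, camera_info, ticket gives the robot as it stands.
- The arm moves only by the shell command python3 -m crank 'ROWS' [FORCE]. ROWS is JSON, a list of rows, each a list of 7 numbers: the shift along the tool's x, y, z as a fraction of full scale, then the turn, a rotation vector about the tool's x, y, z as a fraction of full scale, then the closure, from 0 (fully open) to 1 (shut). A call has 1 to 12 rows; each row is the pose to reach, as a shift and turn from the pose commanded when the call began, along the tool's axes at that moment; what a row does not reach only later rows make up. Full scale, the value 1, is 0.1 m for a shift and 45 degrees for a turn. A row lasts 1/10 s, in which the tool goes at most 50 mm and 8.59 degrees, less where a joint would pass 70% of its speed; a pose out of reach is approached as far as the arm can. A call with a number of a shift or a turn outside -1 to 1 is refused whole. A call with a gripper value outside its range is refused whole. The fingers move at their own pace and stop on an object; FORCE is the grip in N (left out, the last holds). Time passes only in rows, so rows that repeat a pose let the fingers close. It gives the time, the measured TCP pose, the force, the opening and the grip force at its end, in the units of the state.
- status.sense(): the state, without advancing time (a new reading comes with each control period).
- capture(name): name is "scene" or "side" or "wrist"; returns (picture, depth): 384x512x3 uint8, red, green, blue; 384x512 float32, mm along the optical axis (not along the pixel's ray), 0 where there is no reading.
- camera_info(name): a dict with "K" (3x3 intrinsics, pixels), "camera_from_world" (4x4, takes a point from world to camera coordinates). Camera axes: x right, y up, looking along -z (the intrinsics and any distortion apply to the point x, -y, -z); pixel columns grow to the right and rows downward; lengths in mm; the calibration is good to about 2 mm. A picture is of the moment at which its call begins: read the wrist's pose just before it. camera_info takes no time and is no camera call; for the wrist camera it gives the pose at the moment of the call.
- ticket.finish_job(): hands the job in; it is judged then, once.
The state is a dict: "time_s": time; "joints": joint angles; "dq": joint speeds; "tau": joint torques, N m; "eef_pos": TCP position; "ee_rot": TCP orientation; "force": force on the tool from outside, world axes, zero at the start; "wrist_torque": the same for the moment, N m; "grip_width": opening from 0.0 (shut) to 1.0 (fully open); "grip_force": force on a finger pad.
Only numpy, scipy, OpenCV 4.12 (cv2) and the standard library are available. Lean on these libraries where they do the work, as an engineer would, in place of code of your own. Each camera call takes 0.05 s, during which the arm holds its last target. There are 200 camera calls.

## Working session

There is one attempt and no reset: what is moved stays moved. The work goes in short steps, Python scripts to look and compute and a shell command to move; the robot and the scene stay as the last step left them, time stands still between calls to the robot, and variables do not carry over. Pictures are saved under pics/ and viewed, at most 16 in all, crops included, and the job is handed in when it is done.

```bash
ls; mkdir -p pics; python3 - <<'E'
from rig import status, capture, camera_info
import cv2, numpy as np
print(status.sense())
for n in ("scene","side"):
    p,d=capture(n); cv2.imwrite(f"pics/{n}0.png",p[:,:,::-1]); np.savez(f"pics/{n}0.npz",p=p,d=d)
    i=camera_info(n); print(n,np.round(i["K"],1).tolist(),np.round(i["camera_from_world"],3).tolist(),[k for k in i])
E
```

```text
pics
{'time_s': 0.0, 'joints': array([ 9.94595392e-01,  3.13444796e-01,  1.49845069e+00,  7.46684865e-06,
        1.33104210e+00, -2.23386642e-01]), 'dq': array([-0.00101555,  0.00218078,  0.00065312, -0.00057754, -0.0006802 ,
       -0.00185645]), 'tau': array([-3.91747235e-04, -4.12252343e+01, -2.59744102e+01, -2.20333741e-04,
        4.15917064e-03,  4.02602410e-06]), 'eef_pos': array([181.38756563, 492.62164466, 404.13247448]), 'ee_rot': array([-2.65084573e-04,  1.75494454e-01,  9.84480190e-01, -6.18028653e-04]), 'force': array([-0.06841803, -0.34716926, -0.23450756]), 'wrist_torque': array([-0.03862631, -0.01138545, -0.03778965]), 'grip_force': 0.0, 'grip_width': 0.9989687937416158}
scene [[357.2, 0.0, 260.7], [0.0, 357.2, 187.5], [0.0, 0.0, 1.0]] [[-0.789, -0.614, -0.01, 483.104], [0.321, -0.426, 0.846, -170.583], [-0.524, 0.664, 0.533, -693.797], [0.0, 0.0, 0.0, 1.0]] ['K', 'camera_from_world']
side [[498.7, 0.0, 265.2], [0.0, 498.7, 194.9], [0.0, 0.0, 1.0]] [[-0.93, -0.367, 0.023, 516.303], [0.224, -0.516, 0.827, -92.231], [-0.292, 0.774, 0.562, -997.23], [0.0, 0.0, 0.0, 1.0]] ['K', 'camera_from_world']
```

View pics/scene0.png

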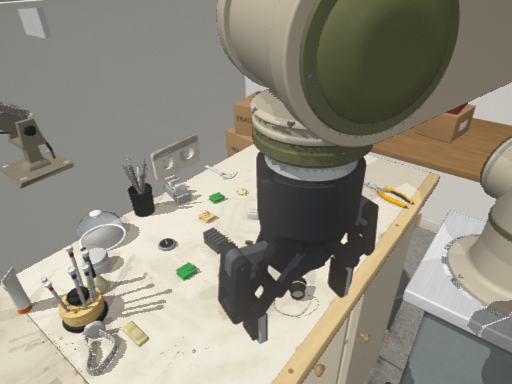

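View pics/side0.png

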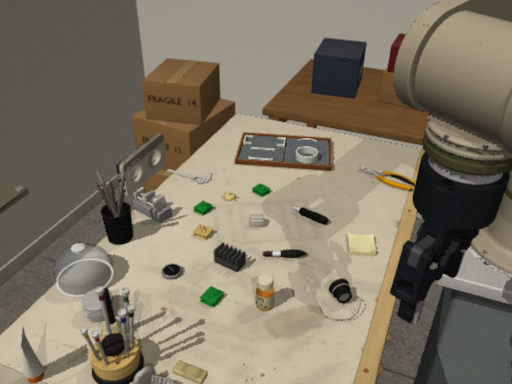

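The side view shows the tray at (285,150), two black-handled tools at (312,215) and (285,254), the round black case at (172,271), the brass movement at (203,232), the gold case at (230,196) and the bottle at (265,292). I'll enlarge the middle of the picture and measure these points.

```bash
cat > h.py <<'E'
import numpy as np, cv2
from rig import status, capture, camera_info
def pose(info):
    M=np.array(info["camera_from_world"]); return M[:3,:3], M[:3,3]
def ray(info,u,v,z):
    "pixel -> world point on plane z"
    R,t=pose(info); K=np.array(info["K"])
    d=np.array([(u-K[0,2])/K[0,0], -(v-K[1,2])/K[1,1], -1.])
    o=-R.T@t; w=R.T@d
    return o+w*(z-o[2])/w[2]
def cloud(info,d):
    R,t=pose(info); K=np.array(info["K"])
    v,u=np.mgrid[:d.shape[0],:d.shape[1]]
    c=np.stack([(u-K[0,2])/K[0,0]*d, -(v-K[1,2])/K[1,1]*d, -d],-1)
    return (c-t)@R
def proj(info,P):
    R,t=pose(info); K=np.array(info["K"]); c=R@np.asarray(P,float)+t
    return K[0,2]-K[0,0]*c[0]/c[2], K[1,2]+K[1,1]*c[1]/c[2]
E
python3 - <<'E'
from h import *
f=np.load("pics/side0.npz"); i=camera_info("side"); C=cloud(i,f["d"])
for n,u,v in [("toolA",312,215),("toolB",285,254),("black",172,271),("mov",203,232),("gold",230,196),("bottle",265,285),("bench",330,250),("tray NW",242,134),("tray NE",333,138),("SE",332,168),("SW",236,163),("collar",308,155)]:
    print(n,C[v,u].round(),ray(i,u,v,0).round())
p=f["p"][110:320,150:370,::-1]
cv2.imwrite("pics/crop0.png",cv2.resize(p,None,fx=2.8,fy=2.8,interpolation=cv2.INTER_CUBIC)[:600,:800])
E
```

```text
toolA [412.  98.  11.] [416.  84.   0.]
toolB [424. 232.   7.] [426. 224.   0.]
black [596. 353.   5.] [599. 348.   0.]
mov [594. 236.  10.] [600. 225.   0.]
gold [599.  99.   8.] [604.  88.   0.]
bottle [412. 368.  55.] [431. 316.   0.]
bench [350. 178.  -1.] [350. 179.   0.]
tray NW [ 700. -196.   -0.] [ 700. -195.    0.]
tray NE [ 468. -280.   -3.] [ 466. -274.    0.]
SE [ 429. -125.   -3.] [ 428. -120.    0.]
SW [651. -49.  -1.] [651. -48.   0.]
collar [ 498. -147.    6.] [ 501. -158.    0.]
```

View pics/crop0.png

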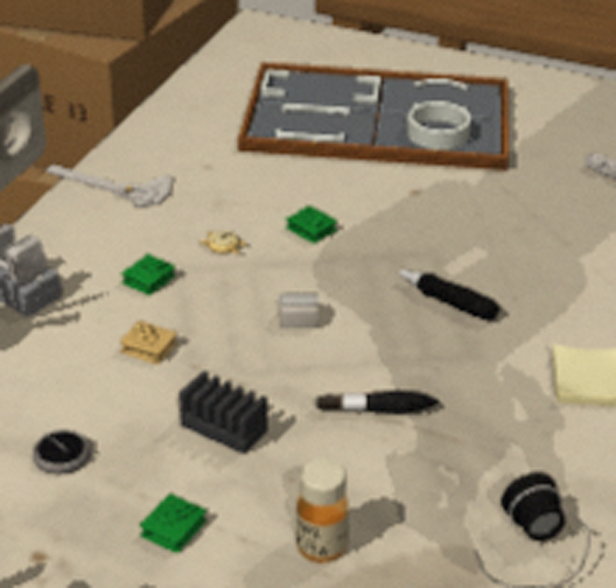

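The crop tells the tools apart. The upper one at side pixel (312,215) has the light metal tip, so it is the opener. The lower one at (285,254) has a white ferrule and brown hair, so it is the brush. The far-left field looks like the trough (end brackets) and the near-left like the square nest. The round lips are at far right and the collar near right. Next I'll measure with masks.

```bash
python3 - <<'E'
from h import *
f=np.load("pics/side0.npz"); i=camera_info("side"); C=cloud(i,f["d"]); p=f["p"].astype(int)
hsv=cv2.cvtColor(f["p"],cv2.COLOR_RGB2HSV).astype(int)
def blobs(mask,box,z,name,mn=12):
    u0,v0,u1,v1=box; m=np.zeros(mask.shape,np.uint8); m[v0:v1,u0:u1]=mask[v0:v1,u0:u1]
    n,l,s,c=cv2.connectedComponentsWithStats(m)
    for k in range(1,n):
        if s[k,4]<mn: continue
        vv,uu=np.nonzero(l==k); P=np.array([ray(i,a,b,z) for a,b in zip(uu,vv)])[:,:2]
        r=cv2.minAreaRect(P.astype(np.float32)); w,V=np.linalg.eigh(np.cov(P.T)); q=C[vv,uu]
        print(name,s[k].tolist(),"mean",P.mean(0).round(1),"rect",np.round(r[0],1),np.round(r[1],1),"axis deg",round(np.degrees(np.arctan2(V[1,1],V[0,1])),1),"z",np.percentile(q[:,2],[10,50,95]).round(1))
V=hsv[...,2]; S=hsv[...,1]; H=hsv[...,0]
blobs(V<55,(295,200,335,230),9,"opener handle")
blobs(V<60,(160,260,185,282),9,"black dial")
blobs((S>90)&(H>8)&(H<30)&(V>120),(188,218,218,242),10,"movement")
blobs((S>150)&(H>5)&(H<25),(250,270,280,310),30,"bottle amber")
blobs((V>150)&(S<60),(240,132,330,166),16,"tray white")
blobs((S>110)&(H<15)&(V<150),(228,126,340,174),14,"tray rim")
for n,b in {"black":(158,258,188,284),"mov":(190,222,216,242),"bottle":(252,272,278,312),"gold":(218,188,242,204),"opener":(290,202,334,228)}.items():
    q=C[b[1]:b[3],b[0]:b[2]].reshape(-1,3); t=np.percentile(q[:,2],98); k=q[q[:,2]>max(5,t-4)]; print(n,"ztop",t.round(1),"box",k.min(0).round(),k.max(0).round(),"mid",((k.min(0)+k.max(0))/2).round(1))
w=camera_info("wrist"); R,t=pose(w); print("wristcam pos",(-R.T@t).round(),"look",(-R.T[:,2]).round(2),"K",np.array(w["K"]).round())
E
```

```text
opener handle [299, 208, 29, 16, 215] mean [409.8  96.9] rect [410.1  96.5] [24.9 68.5] axis deg 163.6 z [ 4.1 11.5 16.9]
black dial [163, 265, 17, 10, 134] mean [596.4 353.4] rect [597.  353.4] [28.4 23.5] axis deg -159.4 z [5.3 6.3 8.3]
movement [193, 225, 20, 15, 186] mean [596.2 235.9] rect [595.4 236. ] [36.9 35.3] axis deg 110.6 z [-0.2  8.5 11.4]
bottle amber [256, 288, 18, 10, 109] mean [414.2 361.8] rect [414.7 361.6] [28.5 19.4] axis deg -164.7 z [31.8 36.5 41.4]
tray white [260, 132, 70, 5, 206] mean [ 538.8 -237.7] rect [ 558.7 -224.3] [185.4  23.1] axis deg -160.0 z [-3.1 -1.6  0.8]
tray white [244, 135, 9, 9, 32] mean [ 663.3 -147.3] rect [ 663.2 -147.4] [19.1 47. ] axis deg 104.9 z [ 9.5 13.  16.1]
tray white [277, 137, 9, 9, 38] mean [ 578.4 -172.7] rect [ 579.2 -172.3] [18.9 46.1] axis deg 105.6 z [ 9.4 13.3 16.1]
tray white [302, 138, 14, 4, 23] mean [ 518.3 -212.4] rect [ 516.8 -212.7] [35.9 11.8] axis deg -174.3 z [ 7.2  9.2 12.3]
tray white [251, 147, 24, 4, 44] mean [ 609.  -117.6] rect [ 609.3 -117.7] [58.6 10.3] axis deg -164.5 z [ 8.7 11.7 13. ]
tray white [296, 146, 22, 17, 179] mean [ 499.5 -136.2] rect [ 498.  -134.8] [52.8 81.9] axis deg 88.8 z [11.3 20.7 26.3]
tray white [249, 156, 24, 4, 43] mean [596.  -68.4] rect [595.8 -69. ] [56.8  9.8] axis deg -164.0 z [ 8.5 11.2 13.6]
tray rim [235, 133, 97, 38, 775] mean [ 545.4 -108.1] rect [ 556.3 -134.4] [233.8 166.1] axis deg -164.9 z [ 0.9  7.9 13.1]
black ztop 8.1 box [210. 332.   5.] [615. 914. 625.] mid [412.7 623.  314.9]
mov ztop 11.3 box [582. 214.   7.] [614. 245.  14.] mid [597.8 229.2  10.4]
bottle ztop 59.3 box [210. 343.  55.] [428. 914. 625.] mid [319.  628.6 340.1]
gold ztop 7.4 box [210.  79.   5.] [616. 914. 625.] mid [413.1 496.5 314.9]
opener ztop 16.6 box [210.  84.  13.] [451. 914. 625.] mid [330.4 498.7 318.7]
wristcam pos [108. 519. 374.] look [ 0.29 -0.11 -0.95] K [[271.   0. 252.]
 [  0. 271. 195.]
 [  0.   0.   1.]]
```

The tray's yaw is about 15.3°. The trough is near (621,-160), the square nest near (602,-93), and the handle's grip point is at (410,97) along 163.6°. I'll move over the opener, using a small helper for the shifts.

```bash
cat > plan.py <<'E'
import sys, numpy as np
from rig import status
from scipy.spatial.transform import Rotation as Ro
def plan(x,y,z,psi):
    "TCP target (mm), closing-axis heading psi (deg) -> shift / turn in tool axes, full-scale units"
    s=status.sense(); w,a,b,c=s["ee_rot"]; R=Ro.from_quat([a,b,c,w])
    p=np.radians(psi); T=Ro.from_matrix(np.array([[-np.sin(p),np.cos(p),0],[np.cos(p),np.sin(p),0],[0,0,-1]]))
    d=R.inv().apply(np.array([x,y,z])-s["eef_pos"])/100
    t=np.degrees((R.inv()*T).as_rotvec())/45
    print("t",round(s["time_s"],2),"eef",s["eef_pos"].round(1),"shift",d.round(3),"turn",t.round(3),"F",s["force"].round(1),"w",round(s["grip_width"],3),"gf",round(s["grip_force"],1))
if __name__=="__main__": plan(*map(float,sys.argv[1:5]))
E
M='python3 -m crank'
$M '[[-0.88,-0.73,0.2,0,0,0,0],[-0.88,-0.73,0.2,0,0,0,0],[-0.88,-0.73,0.2,0,0,0,0]]' 
$M '[[-0.88,-0.73,0.3,0,0,0,0],[-0.88,-0.73,0.3,0,0,0,0],[-0.88,-0.73,0.3,0,0,0,0]]'
$M '[[-0.88,-0.73,0.3,0,0,0,0],[-0.88,-0.73,0.3,0,0,0,0],[-0.88,-0.73,0.3,0,0,0,0]]'
python3 plan.py 410 97 300 73.6
```

```text
time_s: 0.4
eef_pos: [239.8, 391.2, 383.7]
ee_rot: [-0.0, 0.177, 0.984, -0.001]
force: [0.2, 1.1, -0.6]
grip_width: 1.001
grip_force: 0.0
time_s: 0.7
eef_pos: [297.1, 292.3, 353.6]
ee_rot: [-0.001, 0.177, 0.984, -0.001]
force: [0.0, 0.3, 0.2]
grip_width: 0.996
grip_force: 0.0
time_s: 1.0
eef_pos: [354.6, 193.3, 323.7]
ee_rot: [-0.001, 0.177, 0.984, -0.001]
force: [0.1, -0.2, 1.1]
grip_width: 1.0
grip_force: 0.0
t 1.0 eef [354.6 193.3 323.7] shift [-0.855 -0.709  0.237] turn [-0.002 -0.001 -0.088] F [ 0.1 -0.2  1.1] w 1.0 gf 0.0
```

```bash
M='python3 -m crank'
$M '[[-0.855,-0.71,0.24,0,0,-0.088,0],[-0.855,-0.71,0.24,0,0,-0.088,0],[-0.855,-0.71,0.24,0,0,-0.088,0],[-0.855,-0.71,0.24,0,0,-0.088,0]]' >/dev/null
python3 plan.py 410 97 174.5 73.6
python3 - <<'E'
from h import *
i=camera_info("wrist"); p,d=capture("wrist"); cv2.imwrite("pics/w1.png",p[:,:,::-1])
print("expected grip px",proj(i,[410,97,9]))
V=p.max(2); m=((V<60)*255).astype(np.uint8)
n,l,s,c=cv2.connectedComponentsWithStats(m)
for k in range(1,n):
    if s[k,4]>150:
        vv,uu=np.nonzero(l==k); P=np.array([ray(i,a,b,9) for a,b in zip(uu,vv)])[:,:2]; w,E=np.linalg.eigh(np.cov(P.T))
        print(s[k],P.mean(0).round(1),np.round(cv2.minAreaRect(P.astype(np.float32))[1],0),np.degrees(np.arctan2(E[1,1],E[0,1])).round(1))
E
```

```text
t 1.4 eef [409.7  98.5 300.1] shift [-0.009 -0.013  1.256] turn [-0.    -0.002 -0.001] F [-0.2  0.6 -0.4] w 0.997 gf 0.0
expected grip px (np.float64(251.34610560960212), np.float64(190.8764989184401))
[ 418    0   50   33 1285] [307.1 293.6] [41. 23.] 68.2
[ 430  210   46   56 1125] [521.9 280.6] [80. 39.] -162.2
[    0   246   512   138 35079] [594.6  44.3] [664. 199.] 73.5
[499 274  13  21 202] [597.8 341.4] [13. 28.] 176.3
```

View pics/w1.png

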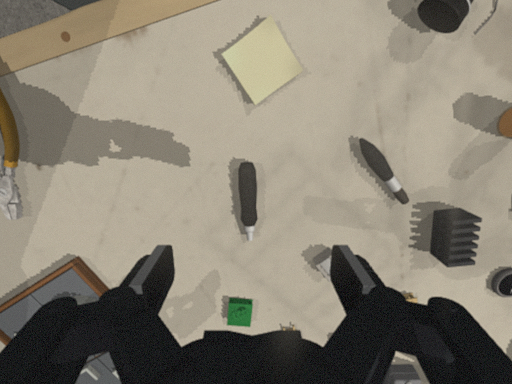

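The wrist view has the opener's handle centred at (247,193), tip down at (250,236), within 3 px of the prediction. The brush is well clear at (385,170). I'll descend, grip and lift.

```bash
M='python3 -m crank'
$M '[[-0.01,-0.035,0.7,0,0,0,0.3],[-0.01,-0.035,0.7,0,0,0,0.3]]' 40 >/dev/null
$M '[[0,0,0.4,0,0,0,0.3],[0,0,0.555,0,0,0,0.3],[0,0,0.555,0,0,0,0.3]]' 
python3 plan.py 410 97 174.5 73.6
$M '[[0,0,0,0,0,0,1],[0,0,0,0,0,0,1],[0,0,0,0,0,0,1],[0,0,0,0,0,0,1],[0,0,0,0,0,0,1],[0,0,0,0,0,0,1]]' 40
$M '[[0,0,-0.5,0,0,0,1],[0,0,-1,0,0,0,1],[0,0,-1,0,0,0,1]]'
python3 plan.py 615 -145 280 105.3
```

```text
time_s: 1.95
eef_pos: [408.1, 97.4, 173.9]
ee_rot: [-0.002, 0.14, 0.99, -0.0]
force: [-0.4, -0.7, 0.4]
grip_width: 0.7
grip_force: 0.0
t 1.95 eef [408.1  97.4 173.9] shift [-0.02   0.001 -0.006] turn [-0.001 -0.005  0.006] F [-0.4 -0.7  0.4] w 0.7 gf 0.0
time_s: 2.55
eef_pos: [409.4, 96.3, 176.4]
ee_rot: [0.001, 0.141, 0.99, 0.0]
force: [-2.4, 1.1, 8.5]
grip_width: 0.204
grip_force: 39.7
time_s: 2.85
eef_pos: [410.2, 96.3, 280.9]
ee_rot: [0.006, 0.141, 0.99, 0.001]
force: [0.2, -0.4, -1.5]
grip_width: 0.202
grip_force: 39.7
t 2.85 eef [410.2  96.3 280.9] shift [-2.641 -1.743  0.034] turn [-0.001  0.015 -0.701] F [ 0.2 -0.4 -1.5] w 0.202 gf 39.7
```

```bash
M='python3 -m crank'
$M '[[-0.88,-0.58,0,0,0,0,1],[-0.88,-0.58,0,0,0,0,1],[-0.88,-0.58,0,0,0,0,1]]' >/dev/null
$M '[[-0.88,-0.58,0,0,0,0,1],[-0.88,-0.58,0,0,0,0,1],[-0.88,-0.58,0,0,0,0,1]]' >/dev/null
$M '[[-0.88,-0.58,-0.2,0,0,-0.18,1],[-0.88,-0.58,-0.2,0,0,-0.36,1],[-0.88,-0.58,-0.2,0,0,-0.54,1],[-0.88,-0.58,-0.2,0,0,-0.7,1],[-0.88,-0.58,-0.2,0,0,-0.7,1]]'
python3 plan.py 615 -145 300 105.3
python3 - <<'E'
from h import *
import json
i=camera_info("wrist"); p,d=capture("wrist"); cv2.imwrite("pics/w2.png",p[:,:,::-1]); np.savez("pics/w2.npz",p=p,d=d,K=i["K"],M=i["camera_from_world"])
E
```

```text
time_s: 3.95
eef_pos: [613.7, -144.5, 294.9]
ee_rot: [-0.0, -0.133, 0.991, 0.0]
force: [0.8, 0.6, -1.0]
grip_width: 0.203
grip_force: 39.7
t 3.95 eef [ 613.7 -144.5  294.9] shift [-0.011 -0.008 -0.051] turn [ 0.001 -0.001 -0.   ] F [ 0.8  0.6 -1. ] w 0.203 gf 39.7
```

View pics/w2.png

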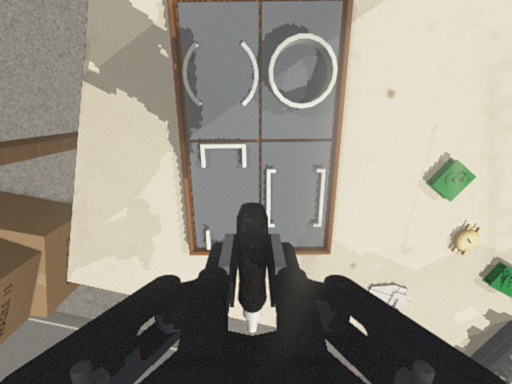

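The wrist view over the tray confirms the layout: round nest at (220,74), collar at (303,71), square nest at (295,198), and the trough lower left with its near end wall at (222,147). The opener is in hand, tip pointing away.

```bash
python3 - <<'E'
from h import *
f=np.load("pics/w2.npz"); i=dict(K=f["K"],camera_from_world=f["M"]); p=f["p"]; C=cloud(i,f["d"])
hsv=cv2.cvtColor(p,cv2.COLOR_RGB2HSV); m=((hsv[...,2]>150)&(hsv[...,1]<50)).astype(np.uint8); 
m[:,:185]=0; m[:,332:]=0; m[255:]=0
n,l,s,c=cv2.connectedComponentsWithStats(m)
for k in range(1,n):
    if s[k,4]<25: continue
    vv,uu=np.nonzero(l==k); zt=np.percentile(C[vv,uu,2],90); x0,y0,w,h,_=s[k]
    z=27 if w>60 else 16 if (x0<250 and y0>135) else 12 if y0<120 else 14
    P=np.array([ray(i,a,b,z) for a,b in zip(uu,vv)])[:,:2].astype(np.float32); r=cv2.minAreaRect(P)
    print(s[k],"ztop",zt.round(1),"rect",np.round(r[0],1),np.round(r[1],1),round(r[2],1), "circ",np.round(cv2.minEnclosingCircle(P)[0],1),round(cv2.minEnclosingCircle(P)[1],1))
for n,u,v,z in [("cross",260,140,9),("wallmid trough near",222.5,147,16),("rimNL",176,2,14),("rimNR",352,2,14),("rimFL",190,252,14),("rimFR",330,252,14)]: print(n,ray(i,u,v,z).round(1))
a=np.vstack([np.argwhere(l==k)[:,::-1] for k in range(1,n) if s[k,1]<120 and s[k,0]<258 and s[k,4]>=25])
P=np.array([ray(i,u,v,12)[:2] for u,v in a]); A=np.c_[2*P,np.ones(len(P))]; q=np.linalg.lstsq(A,(P**2).sum(1),rcond=None)[0]; print("round fit",q[:2].round(1),np.sqrt(q[2]+q[0]**2+q[1]**2).round(1))
E
```

```text
[ 268   33   64   76 1043] ztop 28.5 rect [ 501. -136.] [55.7 50.5] 20.4 circ [ 500.2 -133.5] 28.2
[241  42  18  65 349] ztop 13.4 rect [ 512.1 -174.7] [50.5 14.2] 15.7 circ [ 513.6 -180. ] 25.2
[312 104  20  34 309] ztop 10.5 rect [ 531.4 -101.4] [28.7 17.3] 15.3 circ [ 531.7 -101. ] 15.9
[200 143  47  25 422] ztop 17.4 rect [ 584.6 -180.4] [22.2 42.3] 15.3 circ [ 585.3 -180.2] 23.4
[313 142  18  86 686] ztop 14.9 rect [590.1 -84.3] [84.9 15.1] 15.9 circ [589.4 -82. ] 42.6
[266 169  11  59 304] ztop 15.2 rect [ 614.4 -125.7] [59.7  9.4] 15.8 circ [ 614.4 -125.8] 30.1
[308 175   9  11  30] ztop 10.1 rect [585.4 -93.3] [10.5  6.1] 3.3 circ [585.2 -92.6] 5.4
[306 193  10  28  88] ztop 10.4 rect [611.7 -85.6] [28.1  8.8] 19.4 circ [611.9 -86.1] 14.2
[206 230   5  20  91] ztop 17.4 rect [ 672.4 -175.2] [21.5  4.1] 12.6 circ [ 672.4 -175.2] 10.8
[185 240   5  15  54] ztop 1.5 rect [ 686.6 -194.1] [16.1  4.1] 11.0 circ [ 686.7 -194.7] 8.2
cross [ 563. -151.    9.]
wallmid trough near [ 577.4 -182.7   16. ]
rimNL [ 476.5 -244.8   14. ]
rimNR [ 439.6 -110.4   14. ]
rimFL [ 692.4 -190.2   14. ]
rimFR [653.9 -49.5  14. ]Traceback (most recent call last):
  File "<stdin>", line 13, in <module>
TypeError: 'str' object cannot be interpreted as an integer
```

The tray centre is near (560,-151) with yaw 15.5°, so the trough centre is at (625.5,-169). The handle points toward the robot, so its grip point goes 9.5 mm short of centre, at (616,-171.5). The fingers will open to only 30 mm to clear the rim.

```bash
M='python3 -m crank'
python3 plan.py 616.3 -171.5 186 105.4
$M '[[0.046,-0.27,0.5,0,0,0,1],[0.046,-0.27,0.8,0,0,0,1],[0.046,-0.27,0.8,0,0,0,1]]'
python3 plan.py 616.3 -171.5 186 105.4
```

```text
t 4.0 eef [ 613.7 -144.3  295. ] shift [ 0.045 -0.27   1.089] turn [ 0.001 -0.001 -0.007] F [ 0.9 -0.3 -0.6] w 0.205 gf 39.7
time_s: 4.3
eef_pos: [615.2, -171.6, 210.4]
ee_rot: [-0.004, -0.131, 0.991, 0.003]
force: [-0.0, 0.3, -1.0]
grip_width: 0.203
grip_force: 39.7
t 4.3 eef [ 615.2 -171.6  210.4] shift [-0.013 -0.003  0.244] turn [ 0.008 -0.009 -0.008] F [-0.   0.3 -1. ] w 0.203 gf 39.7
```

```bash
M='python3 -m crank'
$M '[[0,0,0.1,0,0,0,1],[0,0,0.2,0,0,0,1],[0,0,0.26,0,0,0,1],[0,0,0.26,0,0,0,1]]'
$M '[[0,0,0,0,0,0,0.66],[0,0,0,0,0,0,0.66],[0,0,0,0,0,0,0.66],[0,0,0,0,0,0,0.66]]'
$M '[[0,0,-0.2,0,0,0,0.66],[0,0,-0.6,0,0,0,0.66],[0,0,-1,0,0,0,0.66],[0,0,-1,0,0,0,0.66]]'
python3 - <<'E'
from h import *
i=camera_info("wrist"); p,d=capture("wrist"); cv2.imwrite("pics/w3.png",p[:,:,::-1]); np.savez("pics/w3.npz",p=p,d=d,K=i["K"],M=i["camera_from_world"])
E
python3 plan.py 597 353 300 50
```

```text
time_s: 4.7
eef_pos: [616.6, -171.7, 189.0]
ee_rot: [-0.0, -0.133, 0.991, 0.0]
force: [0.1, 0.1, -0.1]
grip_width: 0.204
grip_force: 39.7
time_s: 5.1
eef_pos: [616.6, -172.1, 189.5]
ee_rot: [0.0, -0.133, 0.991, -0.0]
force: [-0.3, 0.1, 0.6]
grip_width: 0.342
grip_force: 0.0
time_s: 5.5
eef_pos: [617.3, -172.4, 295.4]
ee_rot: [0.004, -0.133, 0.991, -0.003]
force: [0.1, 1.0, -1.0]
grip_width: 0.338
grip_force: 0.0
t 5.55 eef [ 616.9 -172.2  292.2] shift [-1.19   5.119 -0.092] turn [-0.002  0.007  1.228] F [-0.5  0.3 -0.3] w 0.338 gf 0.0
```

View pics/w3.png

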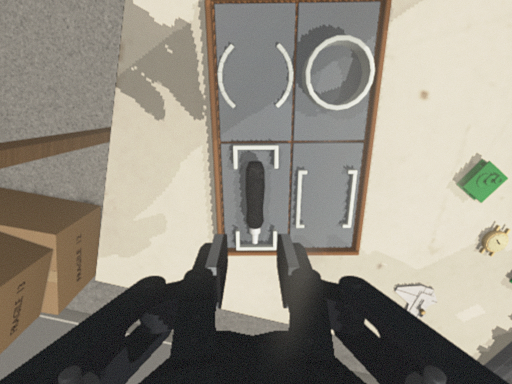

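The opener lies in the trough along v = 161–243, with the near wall at v≈150. I'll measure how well it is centred, and the other nests from this cleaner view.

```bash
python3 - <<'E'
from h import *
f=np.load("pics/w3.npz"); i=dict(K=f["K"],camera_from_world=f["M"].astype(float)); p=f["p"]; C=cloud(i,f["d"])
ex=np.array([.964,.267]); ey=np.array([-.267,.964])
hsv=cv2.cvtColor(p,cv2.COLOR_RGB2HSV); m=((hsv[...,2]>165)&(hsv[...,1]<50)).astype(np.uint8)
m[:,:218]=0; m[:,376:]=0; m[250:]=0
n,l,s,c=cv2.connectedComponentsWithStats(m)
def report(n,P):
    r=cv2.minAreaRect(P.astype(np.float32)); print(n,"rect",np.round(r[0],1),np.round(r[1],1),round(r[2],1))
lips=[]
for k in range(1,n):
    if s[k,4]<30: continue
    x0,y0,w,h,_=s[k].tolist(); vv,uu=np.nonzero(l==k)
    z=27 if w>55 else 16 if (x0<280 and y0>135) else 12 if y0<120 else 14
    P=np.array([ray(i,a,b,z)[:2] for a,b in zip(uu,vv)])
    report((x0,y0,w,h,z),P)
    if z==12 and h>40: lips.append(P)
P=np.vstack(lips); q=np.linalg.lstsq(np.c_[2*P,np.ones(len(P))],(P**2).sum(1),rcond=None)[0]; print("round fit",q[:2].round(1),np.sqrt(q[2]+q[0]**2+q[1]**2).round(1))
# collar outer rim
k=l[72,308] or l[72,309]; 
cs,_=cv2.findContours(m[:130,300:376].copy(),cv2.RETR_CCOMP,cv2.CHAIN_APPROX_NONE)
for c in cs:
    if len(c)>60:
        P=np.array([ray(i,a+300,b,27)[:2] for a,b in c[:,0]]); q=np.linalg.lstsq(np.c_[2*P,np.ones(len(P))],(P**2).sum(1),rcond=None)[0]; print("collar fit",q[:2].round(1),np.sqrt(q[2]+q[0]**2+q[1]**2).round(1))
dm=(p.max(2)<60).astype(np.uint8); dm[:155]=0; dm[232:]=0; dm[:,:240]=0; dm[:,270:]=0
vv,uu=np.nonzero(dm); P=np.array([ray(i,a,b,18)[:2] for a,b in zip(uu,vv)]); report("handle z18",P); w,E=np.linalg.eigh(np.cov(P.T)); print("axis",np.degrees(np.arctan(E[1,1]/E[0,1])).round(1), "top z",np.percentile(C[vv,uu,2],[50,90]).round(1))
for n,u,v,z in [("handle end",254,161,15),("tip end",255,243,15),("trough near inner",256,151,16),("cross",293,141,9)]: print(n,ray(i,u,v,z).round(1))
E
```

```text
(306, 35, 69, 76, 27) rect [ 500.2 -133.5] [55.5 54.4] 18.8
(276, 43, 17, 65, 12) rect [ 511.6 -175. ] [50.4 13.5] 15.8
(218, 44, 18, 64, 12) rect [ 525.3 -223.3] [49.8 14.1] 16.2
(360, 129, 16, 121, 14) rect [591.7 -66.3] [122.6  15.4] 23.3
(233, 145, 46, 25, 16) rect [ 584.6 -180.6] [22.2 41.9] 16.8
(296, 170, 12, 59, 14) rect [ 614.2 -126. ] [60.1  8.7] 15.8
(342, 170, 16, 58, 14) rect [601.1 -80.5] [58.8  9.2] 15.5
(251, 228, 10, 16, 16) rect [ 662.2 -158.9] [16.9  9.1] 15.8
(236, 231, 41, 19, 16) rect [ 667.  -157.1] [20.5 41.3] 15.5
round fit [ 518.6 -199.1] 30.6
collar fit [ 500.  -133.7] 27.3
collar fit [ 500.  -133.8] 24.1
handle z18 rect [ 620.8 -171.4] [65.6 16.3] 15.3
axis 15.1 top z [24.4 26.9]
handle end [ 589.  -180.7   15. ]
tip end [ 671. -157.   15.]
trough near inner [ 579.4 -181.4   16. ]
cross [ 562.3 -150.4    9. ]
```

The opener is seated within about 4 mm of centre, aligned to under 1°. The nests are trough (626,-169), square (608,-103), round (519,-199) and collar (500,-134), with consistent 68 mm pitches. Next is the black case. I'll check the clearance around it and the movement, then travel.

```bash
M='python3 -m crank'
python3 - <<'E'
from h import *
f=np.load("pics/side0.npz"); i=camera_info("side"); C=cloud(i,f["d"]).reshape(-1,3)
for n,c in {"case":(597,353),"mov":(596,234),"bottle":(414,362)}.items():
    r=np.hypot(C[:,0]-c[0],C[:,1]-c[1]); k=(r<160)&(r>22)&(C[:,2]>15)&(C[:,2]<400); q=C[k]
    print(n,"nearest",r[k].min().round() if k.any() else None)
    for a in range(-180,180,45):
        t=np.degrees(np.arctan2(q[:,1]-c[1],q[:,0]-c[0])); s=(t>=a)&(t<a+45)
        if s.sum()>3: print("  sector",a,"rmin",r[k][s].min().round(),"zmax",q[s,2].max().round())
E
$M '[[-0.24,1,0,0,0,0,0.4],[-0.24,1,0,0,0,0,0.4],[-0.24,1,0,0,0,0,0.4]]' >/dev/null
$M '[[-0.24,1,0,0,0,0,0.4],[-0.24,1,0,0,0,0,0.4],[-0.24,1,0,0,0,0,0.4]]' >/dev/null
$M '[[-0.24,1,0,0,0,0,0.3],[-0.24,1,0,0,0,0,0.3],[-0.24,1,0,0,0,0,0.3]]' >/dev/null
python3 plan.py 597 353 300 60.5
```

```text
case nearest 81.0
  sector -180 rmin 81.0 zmax 31.0
  sector -135 rmin 81.0 zmax 30.0
  sector -90 rmin 158.0 zmax 22.0
  sector -45 rmin 127.0 zmax 146.0
  sector 0 rmin 104.0 zmax 74.0
  sector 45 rmin 115.0 zmax 101.0
  sector 90 rmin 151.0 zmax 29.0
mov nearest 70.0
  sector -180 rmin 99.0 zmax 20.0
  sector -135 rmin 102.0 zmax 18.0
  sector -45 rmin 95.0 zmax 49.0
  sector 0 rmin 135.0 zmax 146.0
  sector 90 rmin 79.0 zmax 30.0
  sector 135 rmin 70.0 zmax 31.0
bottle nearest 95.0
  sector -180 rmin 113.0 zmax 37.0
  sector -90 rmin 103.0 zmax 31.0
  sector -45 rmin 95.0 zmax 31.0
t 6.45 eef [606.4 140.6 288.1] shift [-0.478  2.072 -0.117] turn [ 0.001 -0.002  1.   ] F [ 0.6 -0.2 -0.5] w 0.704 gf 0.0
```

```bash
M='python3 -m crank'
$M '[[-0.24,1,0,0,0,0,0.3],[-0.24,1,0,0,0,0,0.3]]' >/dev/null
$M '[[-0.24,1,-0.1,0,0,0.2,0.3],[-0.24,1,-0.1,0,0,0.38,0.3],[-0.24,1,-0.1,0,0,0.57,0.3],[-0.24,1,-0.1,0,0,0.76,0.3],[-0.24,1,-0.1,0,0,0.95,0.3],[-0.24,1,-0.1,0,0,1,0.3]]' >/dev/null
$M '[[0,0,0,0,0,0.19,0.3],[0,0,0,0,0,0.38,0.3],[0,0,0,0,0,0.57,0.3],[0,0,0,0,0,0.76,0.3],[0,0,0,0,0,0.95,0.3],[0,0,0,0,0,1,0.3],[0,0,0,0,0,1,0.3]]' >/dev/null
python3 plan.py 597 353 176 15.5
python3 - <<'E'
from h import *
i=camera_info("wrist"); p,d=capture("wrist"); cv2.imwrite("pics/w4.png",p[:,:,::-1]); np.savez("pics/w4.npz",p=p,d=d,K=i["K"],M=i["camera_from_world"])
print("exp",proj(i,[597,353,10]),proj(i,[596,235,10]))
E
```

```text
t 7.95 eef [601.4 338.1 298.1] shift [ 0.156 -0.002  1.221] turn [-0.002  0.    -0.007] F [ 1.5 -0.3  0.3] w 0.7 gf 0.0
exp (np.float64(252.3147289871139), np.float64(174.78202159102233)) (np.float64(223.3968509867667), np.float64(274.943737329108))
```

View pics/w4.png

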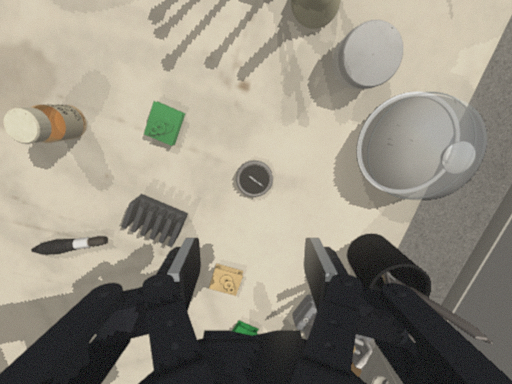

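The black case is at (254,179), about 4 mm off the prediction. The movement is at (227,280), and the lamp at (360+) is clear of the fingers. I'll descend, grip and lift.

```bash
M='python3 -m crank'
$M '[[0.115,0.018,0.5,0,0,0,0.3],[0.115,0.018,0.8,0,0,0,0.3],[0.115,0.018,0.8,0,0,0,0.3]]' >/dev/null
$M '[[0,0,0.2,0,0,0,0.3],[0,0,0.36,0,0,0,0.3],[0,0,0.42,0,0,0,0.3],[0,0,0.42,0,0,0,0.3]]' 
$M '[[0,0,0,0,0,0,0.8],[0,0,0,0,0,0,0.8],[0,0,0,0,0,0,0.8],[0,0,0,0,0,0,0.8],[0,0,0,0,0,0,0.8]]' 35
python3 plan.py 600 350 176 15.5
```

```text
time_s: 8.7
eef_pos: [599.7, 350.5, 177.0]
ee_rot: [-0.0, 0.607, 0.795, -0.0]
force: [-0.5, 0.2, 0.0]
grip_width: 0.701
grip_force: 0.0
time_s: 9.2
eef_pos: [600.6, 350.9, 181.8]
ee_rot: [0.002, 0.607, 0.795, 0.003]
force: [-2.3, -3.0, 18.8]
grip_width: 0.202
grip_force: 9.6
t 9.2 eef [600.6 350.9 181.8] shift [-0.007 -0.009  0.058] turn [ 0.008 -0.    -0.005] F [-2.3 -3.  18.8] w 0.202 gf 9.6
```

The fingers closed past the case's 37 mm and the tool rose with 19 N, so the tips rode over the rim. I'll open, back off and look.

```bash
M='python3 -m crank'
$M '[[0,0,-0.1,0,0,0,0.4],[0,0,-0.5,0,0,0,0.4],[0,0,-1,0,0,0,0.4],[0,0,-1,0,0,0,0.4]]' 
python3 - <<'E'
from h import *
i=camera_info("wrist"); p,d=capture("wrist"); cv2.imwrite("pics/w5.png",p[100:340,100:420,::-1])
print("exp",proj(i,[600,350,10]))
V=p.max(2); m=((V<60)).astype(np.uint8); n,l,s,c=cv2.connectedComponentsWithStats(m)
for k in range(1,n):
    if 100<s[k,4]<3000 and abs(c[k][0]-254)<60 and c[k][1]<260: print(s[k],ray(i,*c[k],9).round(1))
E
python3 plan.py 600 350 176 15.5
```

```text
time_s: 9.6
eef_pos: [600.4, 351.1, 285.9]
ee_rot: [0.004, 0.607, 0.795, 0.006]
force: [0.5, 0.1, -0.8]
grip_width: 0.601
grip_force: 0.0
exp (np.float64(247.6152991242301), np.float64(195.0401265117096))
t 9.65 eef [600.  350.8 281.9] shift [-0.009 -0.01   1.059] turn [ 0.01  -0.001 -0.005] F [-0.4  0.2 -1.1] w 0.596 gf 0.0
```

View pics/w5.png

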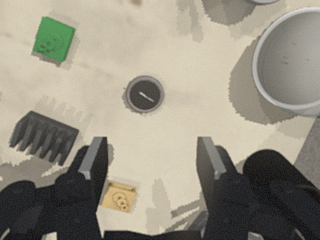

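The case is undisturbed at full-frame (245,194). At this opening the tips reach less far than I assumed, about 167 mm, so I need to go roughly 7 mm deeper.

```bash
M='python3 -m crank'
$M '[[0,-0.02,0.5,0,0,0,0.42],[0,-0.02,0.9,0,0,0,0.42],[0,-0.02,0.9,0,0,0,0.42]]' >/dev/null
$M '[[0,0,0.1,0,0,0,0.42],[0,0,0.16,0,0,0,0.42],[0,0,0.16,0,0,0,0.42]]' 
python3 plan.py 600 350 169 15.5
```

```text
time_s: 10.25
eef_pos: [597.9, 350.2, 171.9]
ee_rot: [0.0, 0.607, 0.795, 0.0]
force: [-0.2, 0.5, -0.6]
grip_width: 0.579
grip_force: 0.0
t 10.25 eef [597.9 350.2 171.9] shift [-0.007  0.02   0.029] turn [ 0.001 -0.    -0.006] F [-0.2  0.5 -0.6] w 0.579 gf 0.0
```

```bash
M='python3 -m crank'
$M '[[0,0,0.03,0,0,0,0.42],[0,0,0.03,0,0,0,0.42]]'
$M '[[0,0,0,0,0,0,0.5],[0,0,0,0,0,0,0.6],[0,0,0,0,0,0,0.7],[0,0,0,0,0,0,0.7],[0,0,0,0,0,0,0.7]]' 40
python3 plan.py 600 350 169 15.5
```

```text
time_s: 10.45
eef_pos: [598.2, 350.3, 170.6]
ee_rot: [0.001, 0.607, 0.795, 0.001]
force: [-1.9, -1.2, 8.1]
grip_width: 0.58
grip_force: 3.9
time_s: 10.95
eef_pos: [598.2, 350.6, 172.8]
ee_rot: [0.001, 0.607, 0.795, 0.002]
force: [-7.0, -2.8, 22.3]
grip_width: 0.384
grip_force: 41.6
t 10.95 eef [598.2 350.6 172.8] shift [-0.01   0.016  0.038] turn [ 0.005 -0.001 -0.005] F [-7.  -2.8 22.3] w 0.384 gf 41.6
```

```bash
M='python3 -m crank'
$M '[[0,0,-0.1,0,0,0,0.75],[0,0,-0.3,0,0,0,0.75],[0,0,-0.7,0,0,0,0.75],[0,0,-1,0,0,0,0.75],[0,0,-1,0,0,0,0.75]]'
python3 - <<'E'
from h import *
i=camera_info("wrist"); p,d=capture("wrist"); cv2.imwrite("pics/w6.png",p[100:340,100:420,::-1])
E
python3 plan.py 519 -199 290 15.5
```

```text
time_s: 11.45
eef_pos: [598.4, 350.4, 274.3]
ee_rot: [0.003, 0.607, 0.795, 0.004]
force: [0.0, -0.3, 0.2]
grip_width: 0.383
grip_force: 39.8
t 11.5 eef [598.  350.2 271.2] shift [-5.091 -2.205 -0.202] turn [ 0.007 -0.001 -0.006] F [-0.7  0.1 -0.8] w 0.382 gf 39.8
```

View pics/w6.png

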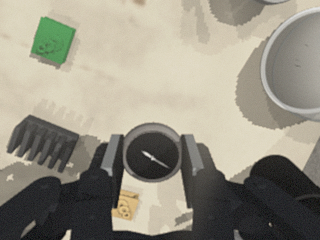

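The case is held flat with the dial up. Next I carry it over the round nest, measuring its offset in the grip on the way.

```bash
M='python3 -m crank'
python3 -c "
from h import *
i=camera_info('wrist'); print('case centre in hand',ray(i,252,252,107).round(1))"
$M '[[-0.85,-0.37,-0.1,0,0,0,0.75],[-0.85,-0.37,-0.1,0,0,0,0.75]]' >/dev/null
$M '[[-0.85,-0.37,0,0,0,0,0.75],[-0.85,-0.37,0,0,0,0,0.75]]' >/dev/null
$M '[[-0.85,-0.37,0,0,0,0,0.75],[-0.85,-0.37,0,0,0,0,0.75]]' >/dev/null
$M '[[-0.85,-0.37,0,0,0,0,0.75],[-0.85,-0.37,0,0,0,0,0.75]]' >/dev/null
$M '[[-0.85,-0.37,0,0,0,0,0.75],[-0.85,-0.37,0,0,0,0,0.75]]' >/dev/null
$M '[[-0.85,-0.37,0,0,0,0,0.75],[-0.85,-0.37,0,0,0,0,0.75],[-0.85,-0.37,0,0,0,0,0.75]]' >/dev/null
python3 plan.py 519 -199 182.5 15.5
```

```text
case centre in hand [598.3 351.7 107. ]
t 12.8 eef [ 516.6 -204.7  277.3] shift [0.049 0.039 0.948] turn [-0.001  0.    -0.012] F [-0.3  1.8 -0.7] w 0.384 gf 39.9
```

```bash
M='python3 -m crank'
$M '[[0.05,0.04,0.3,0,0,-0.012,0.75],[0.05,0.04,0.7,0,0,-0.012,0.75],[0.05,0.04,0.7,0,0,-0.012,0.75]]' >/dev/null
python3 plan.py 519 -199 182.5 15.5
$M '[[0,0,0.1,0,0,0,0.75],[0,0,0.2,0,0,0,0.75],[0,0,0.24,0,0,0,0.75],[0,0,0.24,0,0,0,0.75]]' 
python3 plan.py 519 -199 182.5 15.5
```

```text
t 13.1 eef [ 518.9 -193.2  203.4] shift [-0.058 -0.013  0.209] turn [-0.009 -0.01   0.007] F [-0.4  0.2 -0.7] w 0.383 gf 40.1
time_s: 13.5
eef_pos: [520.2, -194.4, 184.3]
ee_rot: [-0.0, 0.603, 0.798, 0.0]
force: [0.4, 0.6, -0.5]
grip_width: 0.383
grip_force: 40.1
t 13.5 eef [ 520.2 -194.4  184.3] shift [-0.041 -0.024  0.018] turn [-0.    -0.     0.006] F [ 0.4  0.6 -0.5] w 0.383 gf 40.1
```

```bash
M='python3 -m crank'
$M '[[-0.04,-0.02,0.02,0,0,0,0.75],[-0.04,-0.02,0.02,0,0,0,0.75],[-0.04,-0.02,0.02,0,0,0,0.75]]' 
$M '[[0,0,0,0,0,0,0.45],[0,0,0,0,0,0,0.45],[0,0,0,0,0,0,0.45]]' >/dev/null
$M '[[0,0,-0.2,0,0,0,0.45],[0,0,-0.6,0,0,0,0.45],[0,0,-1,0,0,0,0.45],[0,0,-1,0,0,0,0.45]]' >/dev/null
$M '[[1,0.2,0,0,0,0,0.3],[1,0.2,0,0,0,0,0.3],[1,0.2,0,0,0,0,0.3]]' >/dev/null
$M '[[1,0.2,0,0,0,0,0.3],[1,0.2,0,0,0,0,0.3],[1,0.2,0,0,0,0,0.3]]' >/dev/null
$M '[[1,0.2,0,0,0,0,0.3],[1,0.2,0,0,0,0,0.3],[1,0.2,0,0,0,0,0.3]]' >/dev/null
python3 plan.py 600 232 290 15.5
python3 - <<'E'
from h import *
for n in ("side","scene"):
    i=camera_info(n); p,d=capture(n); np.savez(f"pics/{n}7.npz",p=p,d=d)
    print(n,"round px",proj(i,[519,-199,14]),"case start",proj(i,[598,351,5]))
    if n=="side": cv2.imwrite("pics/s7.png",cv2.resize(p[115:250,180:350,::-1],None,fx=4,fy=4,interpolation=cv2.INTER_CUBIC))
E
```

```text
time_s: 13.8
eef_pos: [519.4, -199.1, 182.5]
ee_rot: [0.0, 0.603, 0.797, 0.0]
force: [-0.9, 0.4, -1.2]
grip_width: 0.382
grip_force: 40.1
t 15.4 eef [494.8 109.7 281.9] shift [ 0.884  1.349 -0.081] turn [-0.    -0.001  0.012] F [ 0.1 -1.  -0.8] w 0.701 gf 0.0
side round px (np.float64(306.3539935917308), np.float64(141.6729600899459)) case start (np.float64(171.49345406147205), np.float64(270.1156272269084))
scene round px (np.float64(324.8220307343611), np.float64(157.14017745988622)) case start (np.float64(166.05957742126535), np.float64(244.88166776028214))
```

View pics/s7.png

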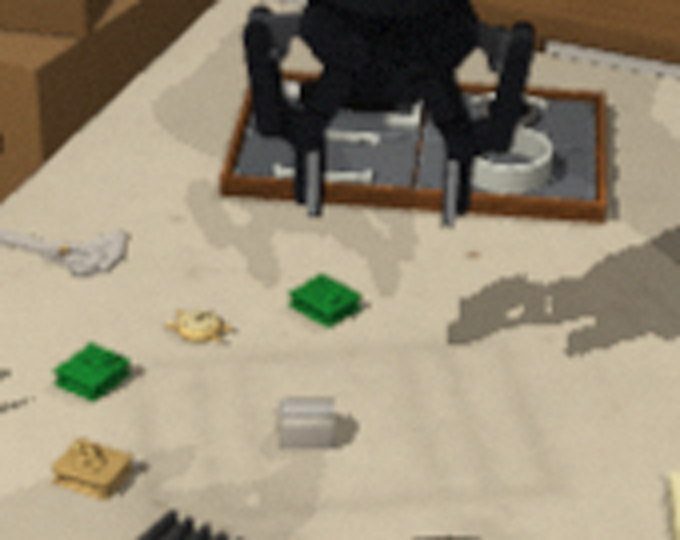

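The side view shows the black case's dial inside the round nest, behind the collar, partly hidden by the gripper. Moving on to the movement.

```bash
M='python3 -m crank'
$M '[[0.45,0.68,0,0,0,0,0.3],[0.45,0.68,0,0,0,0,0.3]]' >/dev/null
$M '[[0.25,0.68,-0.08,0,0,0,0.3],[0.25,0.68,-0.08,0,0,0,0.3],[0.25,0.68,-0.08,0,0,0,0.3]]' >/dev/null
python3 - <<'E'
from h import *
i=camera_info("wrist"); p,d=capture("wrist"); cv2.imwrite("pics/w8.png",p[100:340,100:420,::-1])
print("exp",proj(i,[600,232,10]))
h=cv2.cvtColor(p,cv2.COLOR_RGB2HSV).astype(int); m=((h[...,1]>80)&(h[...,0]>8)&(h[...,0]<30)&(h[...,2]>100)).astype(np.uint8)
n,l,s,c=cv2.connectedComponentsWithStats(m)
for k in range(1,n):
    if 250<s[k,4]<4000:
        vv,uu=np.nonzero(l==k); P=np.array([ray(i,a,b,10)[:2] for a,b in zip(uu,vv)]).astype(np.float32); r=cv2.minAreaRect(P); print(s[k],np.round(r[0],1),np.round(r[1],1),round(r[2],1))
E
python3 plan.py 600 232 170 15.5
```

```text
exp (np.float64(248.7722020311558), np.float64(168.13691534834425))
[228 153  40  38 992] [599.8 227.9] [28.8 31.6] 87.7
[352 344  26  40 472] [796.3  33.8] [22.2 70.6] 38.8
t 16.05 eef [608.3 209.1 289.3] shift [ 0.244 -0.017  1.193] turn [-0.001  0.     0.005] F [-1.3 -0.  -0.6] w 0.697 gf 0.0
```

View pics/w8.png

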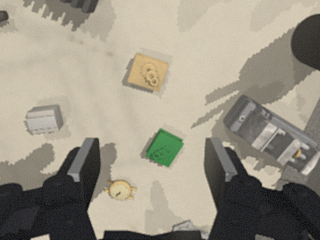

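The movement is at full-frame (248,172), centre (599.8,227.9), long axis at about -2°. I'll grip across its 32 mm with the closing axis at -2.3°.

```bash
M='python3 -m crank'
$M '[[0.204,-0.032,0.3,0,0,0.19,0.4],[0.204,-0.032,0.7,0,0,0.395,0.42],[0.204,-0.032,0.8,0,0,0.395,0.42],[0.204,-0.032,0.8,0,0,0.395,0.42]]' >/dev/null
python3 plan.py 599.8 227.9 173 -2.3
$M '[[0,0,0.2,0,0,0,0.42],[0,0,0.36,0,0,0,0.42],[0,0,0.36,0,0,0,0.42]]'
python3 plan.py 599.8 227.9 173 -2.3
```

```text
t 16.45 eef [598.6 227.8 209.2] shift [0.002 0.014 0.362] turn [-0.004  0.001  0.009] F [-0.4 -0.3  0.9] w 0.578 gf 0.0
time_s: 16.75
eef_pos: [598.5, 228.6, 173.2]
ee_rot: [-0.001, 0.719, 0.695, -0.001]
force: [-0.7, -0.5, -0.2]
grip_width: 0.575
grip_force: 0.0
t 16.75 eef [598.5 228.6 173.2] shift [-0.006  0.013  0.002] turn [-0.003  0.001  0.008] F [-0.7 -0.5 -0.2] w 0.575 gf 0.0
```

```bash
M='python3 -m crank'
$M '[[-0.005,0.013,0,0,0,0,0.5],[-0.005,0.013,0,0,0,0,0.6],[-0.005,0.013,0,0,0,0,0.7],[-0.005,0.013,0,0,0,0,0.75],[-0.005,0.013,0,0,0,0,0.75],[-0.005,0.013,0,0,0,0,0.75]]' 40
$M '[[0,0,-0.1,0,0,0,0.75],[0,0,-0.3,0,0,0,0.75],[0,0,-0.7,0,0,0,0.75],[0,0,-1,0,0,0,0.75],[0,0,-1,0,0,0,0.75]]'
python3 plan.py 608 -103 280 -2.3
python3 - <<'E'
from h import *
i=camera_info("wrist"); p,d=capture("wrist"); cv2.imwrite("pics/w9.png",p[100:340,100:420,::-1])
E
```

```text
time_s: 17.35
eef_pos: [600.4, 228.7, 175.7]
ee_rot: [0.001, 0.719, 0.695, 0.001]
force: [0.2, -1.7, 5.8]
grip_width: 0.349
grip_force: 39.1
time_s: 17.85
eef_pos: [600.5, 229.0, 279.7]
ee_rot: [0.002, 0.719, 0.695, 0.004]
force: [0.1, 0.6, -1.1]
grip_width: 0.348
grip_force: 39.7
t 17.85 eef [600.5 229.  279.7] shift [-3.315  0.189 -0.008] turn [ 0.011 -0.003  0.007] F [ 0.1  0.6 -1.1] w 0.348 gf 39.7
```

View pics/w9.png

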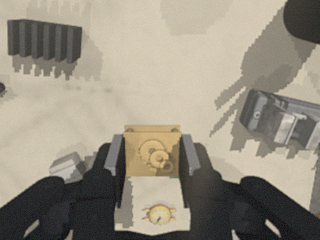

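The movement is held level, spiral side up, at crop (152,150). I'll carry it to the square nest.

```bash
M='python3 -m crank'
$M '[[-0.83,0.05,0,0,0,0,0.75],[-0.83,0.05,0,0,0,0,0.75]]' >/dev/null
$M '[[-0.83,0.05,0,0,0,0,0.75],[-0.83,0.05,0,0,0,0,0.75]]' >/dev/null
$M '[[-0.83,0.05,0,0,0,0,0.75],[-0.83,0.05,0,0,0,0,0.75]]' >/dev/null
$M '[[-0.83,0.05,0,0,0,-0.19,0.75],[-0.83,0.05,0,0,0,-0.39,0.75],[-0.83,0.05,0,0,0,-0.395,0.75],[-0.83,0.05,0,0,0,-0.395,0.75]]' >/dev/null
python3 plan.py 608 -103 185.5 15.5
python3 - <<'E'
from h import *
i=camera_info("wrist"); p,d=capture("wrist"); cv2.imwrite("pics/w10.png",p[:,:,::-1]); np.savez("pics/w10.npz",p=p,d=d,K=i["K"],M=i["camera_from_world"])
print("sq",proj(i,[608,-103,9]),"round",proj(i,[519,-199,19]),"mov in hand",proj(i,[*status.sense()["eef_pos"][:2],status.sense()["eef_pos"][2]-165]))
E
```

```text
t 18.9 eef [ 608.2 -103.9  273.1] shift [0.008 0.002 0.876] turn [-0.002 -0.002  0.003] F [ 0.  -0.4 -0.6] w 0.343 gf 39.7
sq (np.float64(252.83717493772235), np.float64(197.08803759168555)) round (np.float64(135.57263720150337), np.float64(268.5319677034116)) mov in hand (np.float64(253.40997410643783), np.float64(252.5528310952668))
```

View pics/w10.png

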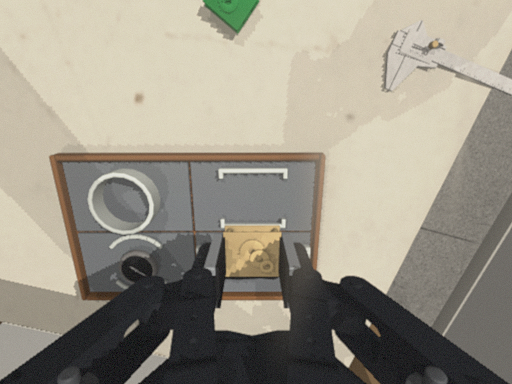

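The nest centre at (253,198) and the prediction agree, and the black case sits centred in its nest at (137,266). Lowering the movement.

```bash
M='python3 -m crank'
$M '[[0.005,0,0.3,0,0,0,0.75],[0.005,0,0.65,0,0,0,0.75],[0.005,0,0.65,0,0,0,0.75]]' >/dev/null
$M '[[0,0,0.1,0,0,0,0.75],[0,0,0.2,0,0,0,0.75],[0,0,0.22,0,0,0,0.75],[0,0,0.22,0,0,0,0.75]]' 
python3 plan.py 608 -103 185.5 15.5
```

```text
time_s: 19.65
eef_pos: [608.4, -103.2, 187.5]
ee_rot: [0.0, 0.603, 0.797, 0.0]
force: [0.5, 0.6, -1.0]
grip_width: 0.353
grip_force: 39.8
t 19.65 eef [ 608.4 -103.2  187.5] shift [ 0.003 -0.003  0.02 ] turn [0.    0.    0.006] F [ 0.5  0.6 -1. ] w 0.353 gf 39.8
```

```bash
M='python3 -m crank'
$M '[[0,0,0.02,0,0,0,0.75],[0,0,0.02,0,0,0,0.75]]' 
$M '[[0,0,0,0,0,0,0.48],[0,0,0,0,0,0,0.48],[0,0,0,0,0,0,0.48]]' >/dev/null
$M '[[0,0,-0.2,0,0,0,0.48],[0,0,-0.6,0,0,0,0.48],[0,0,-1,0,0,0,0.48],[0,0,-1,0,0,0,0.48]]' >/dev/null
$M '[[0.95,-0.13,0,0,0,0,0.3],[0.95,-0.13,0,0,0,0,0.3]]' >/dev/null
$M '[[0.95,-0.13,0,0,0,0,0.3],[0.95,-0.13,0,0,0,0,0.3]]' >/dev/null
$M '[[0.95,-0.13,0,0,0,0,0.3],[0.95,-0.13,0,0,0,0,0.3]]' >/dev/null
$M '[[0.95,-0.13,0,0,0,0,0.3],[0.95,-0.13,0,0,0,0,0.3]]' >/dev/null
$M '[[0.75,-0.13,-0.2,0,0,0,0.3],[0.75,-0.13,-0.2,0,0,0,0.3],[0.75,-0.13,-0.2,0,0,0,0.3]]' >/dev/null
python3 plan.py 414 360 196 15.5
python3 - <<'E'
from h import *
i=camera_info("wrist"); p,d=capture("wrist"); cv2.imwrite("pics/w11.png",p[:,:,::-1]); np.savez("pics/w11.npz",p=p,d=d,K=i["K"],M=i["camera_from_world"])
print("exp top",proj(i,[414,360,60]),"base",proj(i,[414,360,0]))
C=cloud(i,d); q=C[(C[...,2]>52)&(C[...,2]<66)&(abs(C[...,0]-414)<45)&(abs(C[...,1]-360)<45)]
print(len(q),np.median(q,0).round(1),((q.min(0)+q.max(0))/2).round(1),(q.max(0)-q.min(0)).round(1))
E
```

```text
time_s: 19.85
eef_pos: [608.3, -103.3, 185.5]
ee_rot: [0.0, 0.603, 0.797, 0.0]
force: [-0.6, 0.0, -0.6]
grip_width: 0.352
grip_force: 39.8
t 21.65 eef [420.4 319.4 305.8] shift [0.407 0.049 1.098] turn [ 0.002 -0.001  0.012] F [-0.2 -0.9 -0.9] w 0.7 gf 0.0
exp top (np.float64(258.19588116819807), np.float64(156.65703868092373)) base (np.float64(256.844117213651), np.float64(146.56904907931963))
853 [416.4 355.8  60.3] [416.5 355.2  57.1] [26.  26.1  9.9]
```

View pics/w11.png

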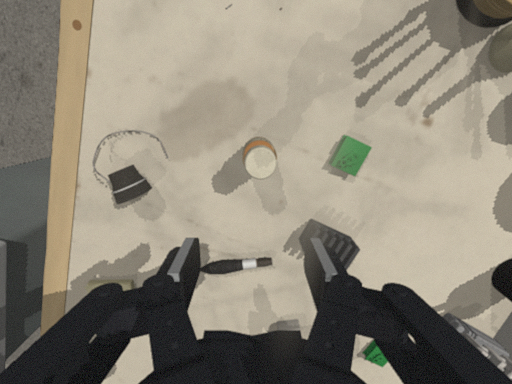

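The bottle's cap is at (261,159), giving a centre of (416.5,355.5) at z = 60, which matches its height. The surroundings are clear of the fingers, so I'll grip its body with the tips about 24 mm up.

```bash
M='python3 -m crank'
$M '[[0.36,0.06,0.1,0,0,0,0.3],[0.36,0.06,0.5,0,0,0,0.3],[0.36,0.06,0.9,0,0,0,0.3],[0.36,0.06,0.9,0,0,0,0.3]]' >/dev/null
$M '[[0,0,0.2,0,0,0,0.3],[0,0,0.2,0,0,0,0.3]]' 
python3 plan.py 416.5 355.5 196 15.5
$M '[[0,0,0,0,0,0,0.5],[0,0,0,0,0,0,0.6],[0,0,0,0,0,0,0.7],[0,0,0,0,0,0,0.75],[0,0,0,0,0,0,0.75],[0,0,0,0,0,0,0.75]]' 35
python3 plan.py 416.5 355.5 196 15.5
$M '[[0,0,-0.2,0,0,0,0.75],[0,0,-0.6,0,0,0,0.75],[0,0,-1,0,0,0,0.75],[0,0,-1,0,0,0,0.75]]'
python3 plan.py 500 -133.7 300 15.5
```

```text
time_s: 22.3
eef_pos: [418.3, 352.3, 194.8]
ee_rot: [-0.0, 0.604, 0.797, -0.001]
force: [-0.8, -0.7, -0.3]
grip_width: 0.699
grip_force: 0.0
t 22.3 eef [418.3 352.3 194.8] shift [ 0.036 -0.009 -0.012] turn [-0.003  0.001  0.005] F [-0.8 -0.7 -0.3] w 0.699 gf 0.0
time_s: 22.9
eef_pos: [418.3, 353.2, 196.9]
ee_rot: [0.001, 0.603, 0.798, 0.001]
force: [-0.7, -2.1, 7.0]
grip_width: 0.335
grip_force: 34.1
t 22.9 eef [418.3 353.2 196.9] shift [ 0.027 -0.011  0.009] turn [ 0.003 -0.     0.007] F [-0.7 -2.1  7. ] w 0.335 gf 34.1
time_s: 23.3
eef_pos: [418.6, 353.6, 301.2]
ee_rot: [0.002, 0.603, 0.798, 0.005]
force: [-0.0, 0.3, -0.6]
grip_width: 0.336
grip_force: 34.9
t 23.3 eef [418.6 353.6 301.2] shift [-4.91  -0.543 -0.005] turn [ 0.013 -0.003  0.007] F [-0.   0.3 -0.6] w 0.336 gf 34.9
```

```bash
M='python3 -m crank'
$M '[[-0.98,-0.108,0,0,0,0,0.75],[-0.98,-0.108,0,0,0,0,0.75]]' >/dev/null
$M '[[-0.98,-0.108,0,0,0,0,0.75],[-0.98,-0.108,0,0,0,0,0.75]]' >/dev/null
$M '[[-0.98,-0.108,0,0,0,0,0.75],[-0.98,-0.108,0,0,0,0,0.75]]' >/dev/null
$M '[[-0.98,-0.108,0,0,0,0,0.75],[-0.98,-0.108,0,0,0,0,0.75]]' >/dev/null
$M '[[-0.98,-0.108,0,0,0,0,0.75],[-0.98,-0.108,0,0,0,0,0.75],[-0.98,-0.108,0,0,0,0,0.75]]' >/dev/null
python3 plan.py 500.7 -136.3 207 15.5
python3 - <<'E'
from h import *
i=camera_info("wrist"); p,d=capture("wrist"); cv2.imwrite("pics/w12.png",p[:,:,::-1])
print("collar exp",proj(i,[500,-133.7,27]))
C=cloud(i,d); e=status.sense()["eef_pos"]; zt=e[2]-197+60
q=C[(abs(C[...,2]-zt)<6)&(np.hypot(C[...,0]-e[0],C[...,1]-e[1])<30)]; print("bottle top",len(q),np.median(q,0).round(1),((q.min(0)+q.max(0))/2).round(1),"tcp",e.round(1))
q=C[(abs(C[...,2]-27)<3.5)&(np.hypot(C[...,0]-500,C[...,1]+134)<34)][:,:2]
s=np.linalg.lstsq(np.c_[2*q,np.ones(len(q))],(q**2).sum(1),rcond=None)[0]; print("collar fit",len(q),s[:2].round(1),np.sqrt(s[2]+s[0]**2+s[1]**2).round(1))
E
```

```text
t 24.4 eef [ 499.5 -137.9  295.2] shift [0.013 0.015 0.882] turn [ 0.001  0.002 -0.   ] F [-0.7  1.5 -1.5] w 0.336 gf 34.9
collar exp (np.float64(253.7814197925188), np.float64(191.78291510428772))
bottle top 3520 [ 498.3 -133.3  158.5] [ 498.2 -137.   157.9] tcp [ 499.2 -135.4  294.9]
collar fit 635 [ 499.7 -133.7] 25.6
```

View pics/w12.png

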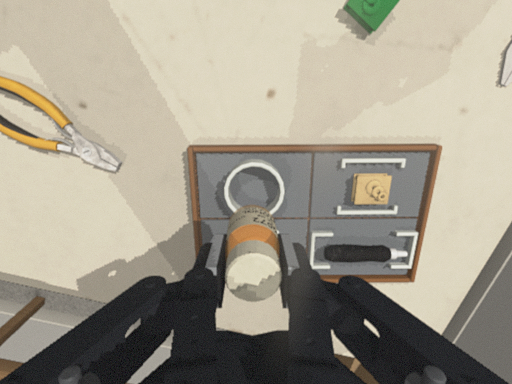

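The bottle is upright in hand at about (255,250). The collar at (254,191) refits to (499.7,-133.7), and the movement (372,190) and opener (360,254) are well seated. Lowering the bottle.

```bash
M='python3 -m crank'
$M '[[0,0.015,0.25,0,0,0,0.75],[0,0.015,0.5,0,0,0,0.75],[0,0.015,0.5,0,0,0,0.75]]' >/dev/null
python3 plan.py 500.7 -136.3 207 15.5
$M '[[0,0,0.15,0,0,0,0.75],[0,0,0.3,0,0,0,0.75],[0,0,0.36,0,0,0,0.75],[0,0,0.36,0,0,0,0.75],[0,0,0.36,0,0,0,0.75]]'
python3 plan.py 500.7 -136.3 206.5 15.5
```

```text
t 24.75 eef [ 499.9 -131.3  242.7] shift [-0.051 -0.004  0.357] turn [-0.006 -0.005  0.008] F [ 0.1  0.4 -0.2] w 0.339 gf 34.9
time_s: 25.25
eef_pos: [501.0, -132.5, 210.2]
ee_rot: [0.001, 0.603, 0.798, 0.0]
force: [-0.0, -0.3, -0.5]
grip_width: 0.338
grip_force: 34.9
t 25.25 eef [ 501.  -132.5  210.2] shift [-0.036 -0.013  0.037] turn [0.001 0.001 0.007] F [-0.  -0.3 -0.5] w 0.338 gf 34.9
```

```bash
M='python3 -m crank'
$M '[[-0.036,-0.01,0.025,0,0,0,0.75],[-0.036,-0.01,0.04,0,0,0,0.75],[-0.036,-0.01,0.04,0,0,0,0.75]]'
$M '[[0,0,0,0,0,0,0.7],[0,0,0,0,0,0,0.6],[0,0,0,0,0,0,0.45],[0,0,0,0,0,0,0.45]]'
$M '[[0,0,-0.2,0,0,0,0.45],[0,0,-0.6,0,0,0,0.45],[0,0,-1,0,0,0,0.45],[0,0,-1,0,0,0,0.45]]'
$M '[[1,0,-0.3,0,0,0,0.45],[1,0,-0.3,0,0,0,0.45],[1,0,-0.3,0,0,0,0.45]]' >/dev/null
$M '[[1,-0.8,-0.3,0,0,0,0.45],[1,-0.8,-0.3,0,0,0,0.45],[1,-0.8,-0.3,0,0,0,0.45]]' >/dev/null
$M '[[1,-0.8,0,0,0,0,0.45],[1,-0.8,0,0,0,0,0.45],[1,-0.8,0,0,0,0,0.45],[1,-0.8,0,0,0,0,0.45]]' 
python3 - <<'E'
from h import *
i=camera_info("side"); p,d=capture("side"); np.savez("pics/side13.npz",p=p,d=d)
cv2.imwrite("pics/s13.png",cv2.resize(p[115:275,210:350,::-1],None,fx=3.7,fy=3.7,interpolation=cv2.INTER_CUBIC))
C=cloud(i,d)
for n,c,R in [("bottle",(500,-134),22),("movement",(608,-103),20),("case",(519,-199),20),("opener",(621,-171),20)]:
    k=np.hypot(C[...,0]-c[0],C[...,1]-c[1])<R; q=C[k]; print(n,len(q),"ztop",np.percentile(q[:,2],[50,95]).round(1)); 
q=C[(C[...,2]>63)&(C[...,2]<75)&(np.hypot(C[...,0]-500,C[...,1]+134)<40)]; print("bottle top",len(q),q.mean(0).round(1) if len(q) else "")
E
```

```text
time_s: 25.55
eef_pos: [500.9, -136.8, 205.9]
ee_rot: [0.001, 0.603, 0.797, -0.0]
force: [-1.7, -0.8, 4.7]
grip_width: 0.337
grip_force: 35.4
time_s: 25.95
eef_pos: [500.7, -136.4, 205.1]
ee_rot: [-0.0, 0.603, 0.797, 0.0]
force: [0.5, -0.2, -0.3]
grip_width: 0.551
grip_force: 0.0
time_s: 26.35
eef_pos: [501.5, -136.6, 309.9]
ee_rot: [0.004, 0.603, 0.798, 0.001]
force: [0.5, -0.5, -1.1]
grip_width: 0.55
grip_force: 0.0
time_s: 27.35
eef_pos: [263.1, 109.8, 364.7]
ee_rot: [-0.0, 0.602, 0.798, -0.0]
force: [-0.3, 0.3, 0.7]
grip_width: 0.554
grip_force: 0.0
bottle 268 ztop [45.2 67.3]
movement 129 ztop [16.5 20.9]
case 17 ztop [12.2 16. ]
opener 133 ztop [17.5 25.7]
bottle top 52 [ 496.6 -130.5   66.7]
```

View pics/s13.png

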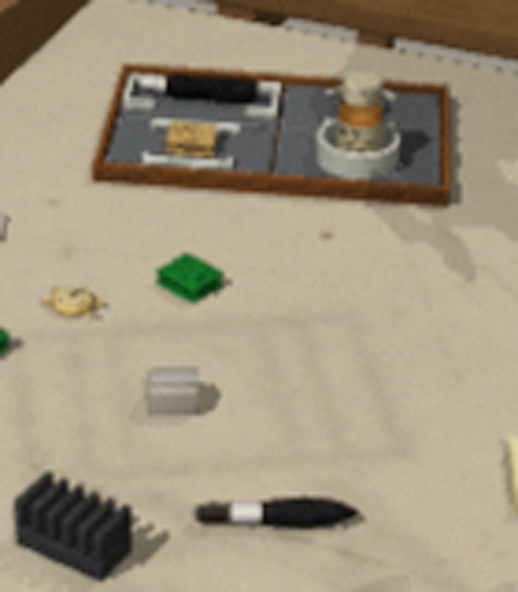

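The side view shows everything in place: opener in the trough (crop 210,88), movement in the square nest (190,138), bottle upright in the collar (360,115) with its top at about 67 mm against 69 mm expected. The black case was already seen seated. The brush and gold case are where they were, and the arm is clear.

```bash
python3 -c "
from rig import ticket
print(ticket.finish_job())"
```

```text
the job is handed in; nothing more can be done
None
```

The job is handed in at about 27 s of the 96 s: by my last measurements the opener, black case, movement and bottle each rest in their own nests, and the brush and gold case were left where they lay; the judge's result was not shown.

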